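# Hang the slide carrier on the drying rail

### The job

Lift the orange slide carrier up off the hook of its stand, hook it onto the drying rail through the open gap in the middle, between the blue keeper strips, and slide it along the rail until it hangs centred on the green mark, to within a centimetre. Then let go of it. Leave the grey carrier that already hangs there where it is, and do not disturb the bottles and the other things on the bench.

Things in the scene. Friction and masses are not known exactly. Their poses are not given: they have to be found in the camera images.
- carrier: Orange slide carrier to be moved, about 100 g: a rack of glass slides under a double wire hook, with a grip tab towards -x (see carrier_tab, carrier_tip). Origin: centre of the 12 mm bar or rail it hangs on; z up, y along the bar. The rack fills x -15 to 26 mm, y +-43 mm, z -136 to -58 mm.
- carrier_tab (a point): Centre of the outer half of the grip tab, the place to grip: an orange plate 12 mm thick in y, from 21 to 71 mm on the -x side of the carrier's origin, 24 mm high; this point is at x -56, z -40 mm.
- carrier_tip (a point): Between the free ends of the hook: two 5 mm wires at y +-15 mm, each an upside-down U: peak 12 mm above the origin, back leg at x -16 mm, free leg at x +16 mm, flaring to x +22 mm and ending 25 mm below the origin; inner width 27 mm. It must rise 31 mm (better 40) from its seat to clear a bar. Point at x 20, z -25 mm.
- stand: Steel stand, fixed: base plate 130 x 90 x 12 mm, origin under its centre; a 16 mm upright at x +45 mm, 252 mm tall, carries a T-shaped hook (stand_bar).
- stand_bar (a point): Middle of the stand's hook: a 12 mm bar along y, 240 mm above the table, both ends (y +-38 mm) turned up to 24 mm above its centre line. A 10 mm arm at the same height joins its middle to the upright behind, so the carrier can rise only 50 mm before its rack meets the arm: lift 40 mm, then draw it off to the stand's -x. At the start it hangs here, grip tab to -x.
- station: Drying station, fixed: grey base plate 125 x 500 mm with a drip tray 26 mm tall, posts 22 mm square at x +50, y +-236 mm, up to the lamp bar (lamp_edge). Origin on the table under the middle of the rail; the rail runs along y.
- rail_mid (a point): Middle of the station's rail, a 12 mm round bar along y, 280 mm above the table, y +-225 mm, bent back to the posts at its ends. Blue keeper strips 8 mm thick stand over it from y 40 to 200 and -40 to -200 mm, lower edge 24 mm above the rail's centre line: hooks can slide beneath them, but go on or off only in the 80 mm gap in the middle.
- lamp_edge (a point): Middle of the lower front (-x) edge of the white lamp bar over the rail: 92 mm above the rail's centre line, 36 mm in front of it. The bar is 70 mm deep, 32 mm thick, 494 mm long. A vertical gripper holding the tab would hit it; one leaning back about 25 degrees or more (fingers pointing to the station's +x and down) clears it.
- mark: Green mark, only painted on: a 12 mm wide green band on the rail, the keeper strip and round the lamp bar. Origin on the rail's centre line, in the middle of the band; y along the rail. It lies 110 to 145 mm to the left or right of the gap's middle.
- neighbour: Grey slide carrier of the same shape and frame as the orange one, loose, already hanging on the rail on the other side of the gap from the mark. To be left alone.
- mixer: White vortex mixer with a black rubber cup, fixed: 110 x 110 mm, 124 mm tall; origin under its centre.
- amber_bottle: Bystander, loose: brown glass bottle, 58 mm across, 135 mm tall with its black cap; origin under its centre.
- white_bottle: Bystander, loose: white bottle, 52 mm across, 115 mm tall with its blue cap; origin under its centre.
- slide_box: Bystander, loose: flat red slide box, 87 x 97 mm, 36 mm tall; origin under its centre.
- vial_rack: Bystander, loose: white vial rack, 50 mm (x) by 150 mm (y), vials with coloured caps up to 67 mm tall; origin under its centre.
- tape_roll: Bystander, loose: yellow roll of tape lying flat, 84 mm across, 19 mm tall; origin under its centre.
- dishes: Bystander, loose: stack of three clear culture dishes, 88 mm across, 43 mm tall; origin under its centre.
There are look-alikes about, which are no part of the job. There is more than one size of the carrier; the one meant has the size given above.

How it is judged (in metres and radians):
On the way, in this order (a step that is already met when the one before it is completed fails the run):
1. the orange carrier has been lifted up clear of its stand's hook (distance between carrier and stand_bar above 0.035 m), for 0.1 s.
2. the orange carrier hangs upright on the rail at the gap in the middle (x of carrier in the frame of rail_mid between -0.008 and 0.008 m and z of carrier in the frame of rail_mid between -0.006 and 0.006 m and angle between carrier's own z axis and vertical below 0.2 rad and y of carrier in the frame of rail_mid between -0.06 and 0.06 m), for 0.1 s.
At the end, for the whole second after the job is handed in: The orange carrier hangs freely and at rest on the station's rail (both hook wires over it, within 8 mm across and 6 mm in height of seated, tilted less than 0.2 rad), its middle within 10 mm of the middle of the green mark along the rail; the grey carrier is within 20 mm of where it was (x of carrier in the frame of rail_mid between -0.008 and 0.008 m and z of carrier in the frame of rail_mid between -0.006 and 0.006 m and angle between carrier's own z axis and vertical below 0.2 rad and y of carrier in the frame of mark between -0.01 and 0.01 m and linear speed of carrier below 0.03 m/s and contact force between carrier and station above 0.3 N and contact force between the fingers and carrier below 0.05 N and distance of neighbour from where it was at the start of the episode below 0.02 m); the robot touches nothing.
It fails at once if the grey carrier is shifted by more than 20 mm (distance of neighbour from where it was at the start of the episode above 0.02 m).
It fails at once if the brown or the white bottle is shifted by more than 20 mm or tipped (distance of any of amber_bottle, white_bottle from where it was at the start of the episode above 0.02 m or angle between any of amber_bottle, white_bottle's own z axis and vertical above 0.4 rad).
It fails at once if the red slide box is shifted by more than 20 mm or tipped (distance of slide_box from where it was at the start of the episode above 0.02 m or angle between slide_box's own z axis and vertical above 0.4 rad).
It fails at once if the vial rack, tape roll or dish stack is shifted by more than 20 mm or tipped (distance of any of vial_rack, tape_roll, dishes from where it was at the start of the episode above 0.02 m or angle between any of vial_rack, tape_roll, dishes's own z axis and vertical above 0.4 rad).
It also fails if it takes over 54 s, if anything falls off the work surface, if the arm or the gripper's body presses on something with over 40 N, if the wrist force passes 120 N, or if a joint passes its speed limit or range.

### The arm

A 7-joint arm with a two-finger parallel gripper is mounted at the origin on the work surface. World frame = base frame: x ahead of the robot, y to its left, z up, the work surface at z = 0. Lengths are in mm, angles in rad, forces in N, time in s.
With the tool pointing down it reaches from about 350 to 775 mm from the base axis. Payload 3.1 kg.
Tool frame: the origin (TCP) lies at the very end of the fingers, on their centre line; the grasp point (between the pads) lies 19 mm behind it; z points along the fingers, y is the line along which they close (so a half turn about z gives the same grasp; the last joint's range is limited). The gripper opens to 85 mm and grips with 20 to 120 N. Pads are 22 mm wide; open, the fingers measure 114 mm over their backs; the gripper's body (76 mm by 85 mm) begins 54 mm behind the grasp point. The pads swing forward as they close: fully open they stand 13 mm farther back than shut.
Start: joints at [1.19, 0.311, 0.014, 1.512, -0.004, 1.319, -0.027], TCP at [182.829, -518.74, 231.304] pointing down, gripper open.
Joint ranges: [-2.7, 2.7], [-0.3, 1.91], [-1.27, 1.3], [0.12, 2.57], [-1.44, 4.58], [0.2, 2.03], [-3.05, 3.05]. Speed limits (rad/s): [2.79, 2.79, 3.14, 3.14, 3.14, 3.14, 3.14].

### API

Orientations are given as a unit quaternion [x, y, z, w].
In Python, from station import arm gives the robot as it stands. The module is installed in compiled form; this text tells all that it offers.
- The arm moves only by the tool drive_tool, never from a script. Its argument "plan" is a list of rows, each a list of 2 entries, a list of its own where there are three numbers: the shift along the tool's x, y, z in units of 30 mm (1.0 is 30 mm), then the turn, a rotation vector about the tool's x, y, z in units of 8 degrees (1.0 is 8 degrees). A call has 1 to 12 rows; each row is the pose to reach, as a shift and turn from the pose commanded when the call began, along the tool's axes at that moment; what a row does not reach only later rows make up. A row lasts 1/10 s, in which the tool goes at most 50 mm and 8.59 degrees, less where a joint would pass 70% of its speed; a pose out of reach is approached as far as the arm can. A call with a gripper value outside its range is refused whole. "gripper" is the closure, from 0 (fully open) to 1 (shut), set as the call begins (left out, the last holds). The fingers move at their own pace and stop on an object; "squeeze" is the grip in N (left out, the last holds). Time passes only in rows, so rows that repeat a pose let the fingers close. It gives the time, the measured TCP pose, the force, the opening and the grip force at its end, in the units of the state.
- arm.state(): the state, without advancing time (a new reading comes with each control period).
- arm.snapshot(name): name is "scene" or "top"; returns (picture, depth): 400x640x3 uint8, red, green, blue; 400x640 float32, mm along the optical axis (not along the pixel's ray), 0 where there is no reading.
- arm.get_calibration(name): a dict with "fovy" (degrees; the focal length in pixels is half the picture's height over the tangent of half this angle, whatever the lens; pixels are square), "cx", "cy" (the principal point, pixels), "camera_from_world" (4x4, takes a point from world to camera coordinates). Camera axes: x right, y up, looking along -z (the intrinsics and any distortion apply to the point x, -y, -z); pixel columns grow to the right and rows downward; lengths in mm; the calibration is good to about 2 mm. A picture is of the moment at which its call begins. get_calibration takes no time and is no camera call.
- arm.hand_in(): hands the job in; it is judged then, once.
The state is a dict: "clock": time; "joint_pos": joint angles; "qvel": joint speeds; "tau": joint torques, N m; "eef_pos": TCP position; "orientation": TCP orientation; "contact_force": force on the tool from outside, world axes, zero at the start; "wrist_torque": the same for the moment, N m; "width": opening from 0.0 (shut) to 1.0 (fully open); "grasp_force": force on a finger pad.
Only numpy, scipy, OpenCV 4.12 (cv2) and the standard library are available. Lean on these libraries where they do the work, as an engineer would, in place of code of your own. Each camera call takes 0.05 s, during which the arm holds its last target. There are 200 camera calls.

## Working session

There is one attempt and no reset: what is moved stays moved. The work goes in short steps, Python scripts to look and compute and a tool call to move; the robot and the scene stay as the last step left them, time stands still between calls to the robot, and variables do not carry over. Pictures are saved under pics/ and viewed, at most 10 in all, crops included, and the job is handed in when it is done.

Besides the shell and the picture viewer there is one more tool, called by a JSON object that holds its "name" and its "arguments". drive_tool: Moves the arm, as the interface text tells. Its arguments: {"type":"object","properties":{"plan":{"type":"array"},"gripper":{"type":"number"},"squeeze":{"type":"number"}},"required":["plan"]}

```bash
mkdir -p pics; cat > h.py <<'E'
import numpy as np,cv2
from station import arm
from scipy.spatial.transform import Rotation as R
def snap(n,fn=None):
    p,d=arm.snapshot(n)
    if fn: cv2.imwrite('pics/'+fn,p[:,:,::-1])
    return p,d
def cal(n):
    c=arm.get_calibration(n); f=200/np.tan(np.radians(c['fovy'])/2); return c,f
def world(n,u,v,z):  # z depth along axis -> world pts
    c,f=cal(n); u,v,z=map(np.asarray,(u,v,z))
    P=np.stack([(u-c['cx'])/f*z,-(v-c['cy'])/f*z,-z,np.ones_like(z)],-1)
    return (P@np.linalg.inv(np.array(c['camera_from_world'])).T)[...,:3]
def pix(n,P):
    c,f=cal(n);q=np.array(c['camera_from_world'])@np.append(P,1)
    return c['cx']+f*q[0]/-q[2], c['cy']-f*q[1]/-q[2]
E
python3 - <<'E'
from h import *
for n in('scene','top'):
    p,d=snap(n,n+'0.png'); np.savez(n+'0.npz',p=p,d=d); c=arm.get_calibration(n); print({k:(np.round(v,3).tolist()) if not isinstance(v,str) else v for k,v in c.items()})
print(arm.state())
E
```

```text
{'fovy': 53.304, 'cx': 319.746, 'cy': 199.089, 'camera_from_world': [[-0.775, 0.632, 0.017, 455.915], [-0.489, -0.616, 0.618, 150.689], [0.401, 0.471, 0.786, -1460.766], [0.0, 0.0, 0.0, 1.0]]}
{'fovy': 53.652, 'cx': 322.064, 'cy': 203.881, 'camera_from_world': [[0.048, -0.999, -0.001, -6.866], [0.979, 0.047, 0.201, -622.081], [-0.201, -0.01, 0.98, -1212.726], [0.0, 0.0, 0.0, 1.0]]}
{'clock': 0.1, 'joint_pos': array([ 1.19032422,  0.31164025,  0.01401333,  1.5128654 , -0.00440613,
        1.31921312, -0.02720048]), 'qvel': array([-0.00037524, -0.00261311,  0.00146276, -0.00275129, -0.00180758,
        0.00016149, -0.00034401]), 'tau': array([ 6.69101028e-04, -3.80852795e+01,  1.46462400e-01, -2.31238371e+01,
        1.21743302e-02,  8.17418739e-03,  1.30557487e-05]), 'eef_pos': array([ 182.57254697, -518.13158638,  230.34538151]), 'orientation': array([ 9.85683250e-01,  1.68604371e-01, -2.20098223e-04, -1.02427493e-03]), 'contact_force': array([-0.79817342, -0.67103897,  0.30248798]), 'wrist_torque': array([-0.01393212, -0.00277733,  0.02912375]), 'grasp_force': 0.0, 'width': 1.0002744297592001}
```

View pics/scene0.png

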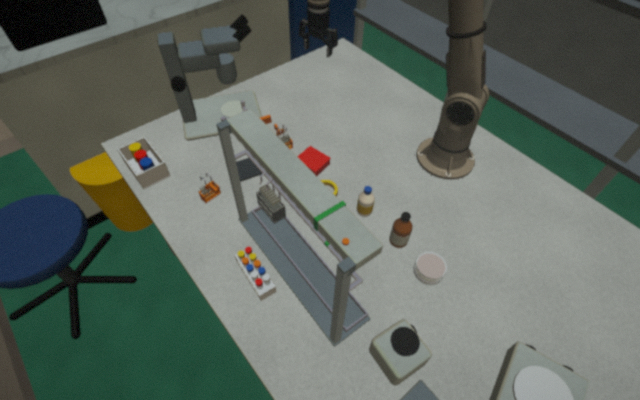

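View pics/top0.png

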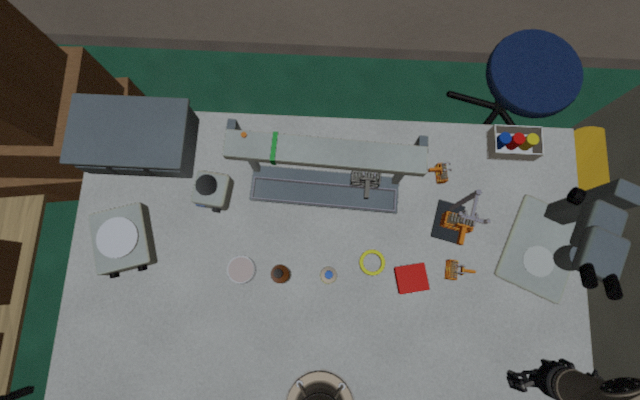

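```bash
python3 - <<'E'
from h import *
t=np.load('top0.npz')['p'];s=np.load('scene0.npz')['p']
a=cv2.resize(t[140:300,400:510],None,fx=3.6,fy=3.6,interpolation=2)
b=cv2.resize(s[100:210,180:340],None,fx=2.5,fy=2.5,interpolation=2)
H=max(a.shape[0],b.shape[0]);o=np.zeros((H,a.shape[1]+b.shape[1],3),np.uint8);o[:a.shape[0],:a.shape[1]]=a;o[:b.shape[0],a.shape[1]:]=b
print(o.shape);cv2.imwrite('pics/c1.png',o[:,:,::-1])
for n in('scene','top'):
    z=np.load(n+'0.npz');p,d=z['p'],z['d']
    h=cv2.cvtColor(p,cv2.COLOR_RGB2HSV)
    for nm,lo,hi in(('orange',(7,150,90),(18,255,255)),('green',(50,120,60),(75,255,255))):
        m=cv2.inRange(h,lo,hi)
        k,l,st,c=cv2.connectedComponentsWithStats(m)
        for i in range(1,k):
            if 12<st[i,4]<2000:
                vv,uu=np.where((l==i)&(d>0))
                if len(uu)<5: continue
                w=world(n,uu,vv,d[vv,uu]);print(n,nm,c[i].round(),st[i,4],'med',np.median(w,0).round(),'min',w.min(0).round(),'max',w.max(0).round())
E
```

```text
(576, 796, 3)
scene orange [266. 118.] 40 med [ 512. -369.  209.] min [ 500. -379.  195.] max [ 526. -364.  214.]
scene orange [289. 144.] 20 med [ 415. -388.   23.] min [ 406. -399.    5.] max [ 427. -384.   39.]
scene orange [136. 152.] 19 med [ 877. -641.   73.] min [ 851. -659.   55.] max [ 889. -616.   80.]
scene orange [211. 191.] 181 med [ 755. -358.   35.] min [ 726. -376.   -1.] max [ 788. -315.   82.]
scene orange [404. 228.] 109 med [405. 156.  97.] min [382. 136.  84.] max [419. 168. 111.]
scene orange [345. 241.] 27 med [712. 218. 409.] min [707. 212. 406.] max [717. 223. 410.]
scene orange [245. 260.] 32 med [813. -59.  66.] min [805. -78.  47.] max [820. -47.  69.]
scene orange [256. 263.] 35 med [792. -30.  66.] min [784. -46.  57.] max [799. -19.  71.]
scene green [367.  34.] 18 med [-1353. -1725.  -752.] min [-1439. -1764.  -770.] max [-1296. -1688.  -738.]
scene green [396.  47.] 18 med [-1397. -1433.  -754.] min [-1449. -1483.  -763.] max [-1373. -1390.  -732.]
scene green [388.  51.] 15 med [-1313. -1428.  -751.] min [-1387. -1490.  -768.] max [-1275. -1374.  -73
[... 8516 characters left out ...]
    3.] max [ 785. -318.   86.]
top orange [440. 179.] 36 med [ 731. -365.   22.] min [ 726. -388.    1.] max [ 754. -361.   41.]
top orange [457. 227.] 238 med [ 550. -373.  177.] min [ 497. -425.    6.] max [ 621. -343.  218.]
top orange [448. 263.] 40 med [ 455. -393.   15.] min [ 442. -405.    1.] max [ 465. -390.   40.]
top orange [469. 271.] 26 med [ 430. -439.   80.] min [ 427. -454.   66.] max [ 435. -419.   83.]
top orange [448. 275.] 54 med [ 415. -389.   21.] min [ 404. -411.    1.] max [ 432. -386.   43.]
top orange [283. 279.] 16 med [377. 131.  95.] min [368. 124.  86.] max [384. 138. 107.]
top green [273. 146.] 109 med [688. 143. 407.] min [653. 138. 401.] max [725. 150. 411.]
```

View pics/c1.png

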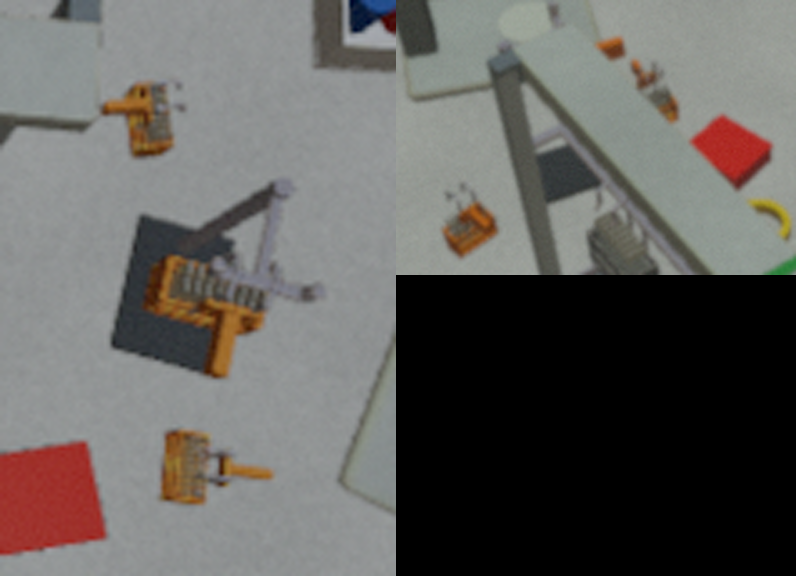

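```bash
python3 - <<'E'
from h import *
for n in('top','scene'):
    z=np.load(n+'0.npz');p,d=z['p'],z['d'];vv,uu=np.where(d>0)
    w=world(n,uu,vv,d[vv,uu]);c=p[vv,uu];h=cv2.cvtColor(p,cv2.COLOR_RGB2HSV)[vv,uu].astype(int)
    m=(abs(w[:,2]-405)<10)&(w[:,0]>600)&(w[:,0]<800)&(abs(w[:,1])<330)
    r=cv2.minAreaRect(w[m][:,:2].astype(np.float32));print(n,'lamp',m.sum(),r,cv2.boxPoints(r).round(1).tolist(),np.median(w[m][:,2]))
    q=w[m][:,:2];cc,sv,V=np.linalg.svd(q-q.mean(0),full_matrices=False);print('lamp axis deg',np.degrees(np.arctan2(V[0,1],V[0,0])))
    m=(h[:,0]>6)&(h[:,0]<19)&(h[:,1]>130)&(w[:,2]>198)&(w[:,2]<230)&(abs(w[:,0]-540)<80)&(abs(w[:,1]+370)<80)
    q=w[m]
    r=cv2.minAreaRect(q[:,:2].astype(np.float32));print('tab',m.sum(),r,cv2.boxPoints(r).round(1).tolist(),q.mean(0),np.percentile(q[:,2],[5,50,95]))
    m=(w[:,2]>225)&(w[:,2]<300)&(w[:,0]>500)&(w[:,0]<700)&(w[:,1]<-270)&(w[:,1]>-470)
    print('steel',[(u_,v_,*t) for u_,v_,t in zip(uu[m],vv[m],w[m].round().astype(int).tolist())][:90])
    m=(abs(w[:,2]-12)<6)&(h[:,2]<80)&(abs(w[:,0]-580)<130)&(abs(w[:,1]+350)<130)
    if m.sum()>10: r=cv2.minAreaRect(w[m][:,:2].astype(np.float32));print('base',m.sum(),r)
    # rail points, gray carrier, front edge
    m=(abs(w[:,2]-280)<45)&(w[:,0]>560)&(w[:,0]<760)&(abs(w[:,1])<260)
    print('railband',m.sum()); 
    for a,b,t in sorted(zip(uu[m],vv[m],w[m].round().astype(int).tolist()))[::6]: print(t,end=' ')
    print()
E
```

```text
top lamp 5972 ((696.92919921875, 17.1568603515625), (494.5638122558594, 99.65778350830078), 87.36416625976562) [[635.7999877929688, -227.60000610351562], [735.2999877929688, -232.1999969482422], [758.0999755859375, 261.8999938964844], [658.5, 266.5]] 405.09121823815934
lamp axis deg -92.54012202132091
tab 138 ((530.4161987304688, -370.47808837890625), (42.42866897583008, 57.99183654785156), 57.315799713134766) [[494.6000061035156, -372.70001220703125], [543.4000244140625, -404.0], [566.2999877929688, -368.29998779296875], [517.5, -337.0]] [ 530.11883944 -375.76304492  210.29664858] [199.86520534 211.89013385 216.20665599]
steel [(np.int64(477), np.int64(189), 646, -405, 251), (np.int64(478), np.int64(189), 645, -406, 254), (np.int64(479), np.int64(189), 645, -410, 252), (np.int64(480), np.int64(189), 646, -412, 252), (np.int64(476), np.int64(190), 644, -403, 247), (np.int64(477), np.int64(190), 642, -404, 252), (np.int64(478), np.int64(190), 642, -405, 256), (np.int64(479), np.int64(190), 642, -409, 253), (np.int64(480), np.int64(190), 642, -411, 256), (np.int64(481), np.int64(190), 
[... 10822 characters left out ...]
5, 246, 238] [697, 178, 283] [755, 245, 307] [755, 246, 283] [755, 248, 256] [691, 175, 289] [755, 246, 324] [756, 249, 302] [755, 251, 276] [755, 252, 248] [694, 182, 285] [756, 251, 315] [755, 253, 290] [755, 255, 263] [755, 257, 237] [698, 190, 282] [755, 255, 302] [756, 257, 278] [755, 259, 246] [696, 191, 282] [755, 258, 303] [691, 189, 286] [691, 192, 286] [724, 255, 285] [720, 253, 285] [713, 249, 284] [722, 259, 284] [712, 250, 284] [719, 260, 281] [708, 250, 283] [716, 259, 281] [699, 243, 285] [711, 256, 288] [693, 239, 286] [701, 249, 283] [710, 259, 282] [696, 246, 286] [706, 257, 283] [696, 248, 288] [703, 257, 284] [696, 252, 287] [690, 249, 282] [699, 259, 282] [697, 259, 283]
```

Orange candidates: the carrier hanging on the stand (top 457,227; full size), and two smaller ones on the bench (top 440,172 and 458,269). The one on the stand is chosen, and the crop confirms it. Next I refine its pose.

```bash
cat >> h.py <<'E'
def pose(ax_yaw,lean,grasp):
    X=np.array([np.cos(ax_yaw),np.sin(ax_yaw),0]);Y=np.array([-X[1],X[0],0]);Z=np.array([0,0,1.])
    tz=np.sin(lean)*X-np.cos(lean)*Z; ty=-Y; tx=np.cross(ty,tz)
    M=np.stack([tx,ty,tz],1); return np.array(grasp)+19*tz,M
def rel(t,M,frm=None):
    s=arm.state(); p0,M0=(s['eef_pos'],R.from_quat(s['orientation']).as_matrix()) if frm is None else frm
    return (M0.T@(np.array(t)-p0)/30).round(2), (np.degrees(R.from_matrix(M0.T@M).as_rotvec())/8).round(2)
E
python3 - <<'E'
from h import *
yaw=np.radians(-12.55);X=np.array([np.cos(yaw),np.sin(yaw)]);Y=np.array([-X[1],X[0]])
O=np.array([569,-388.])
for n in('top','scene'):
    z=np.load(n+'0.npz');p,d=z['p'],z['d'];vv,uu=np.where(d>0)
    w=world(n,uu,vv,d[vv,uu]);h=cv2.cvtColor(p,cv2.COLOR_RGB2HSV)[vv,uu].astype(int)
    m=(h[:,0]>4)&(h[:,0]<22)&(h[:,1]>110)&(w[:,2]>185)&(w[:,2]<230)
    L=np.stack([(w[:,:2]-O)@X,(w[:,:2]-O)@Y,w[:,2]],1)
    m&=(L[:,0]<-30)&(L[:,0]>-90)&(abs(L[:,1])<30);q=L[m]
    print(n,m.sum(),'pct',np.percentile(q,[2,10,50,90,98],axis=0).round(1).tolist(),'slope',np.polyfit(q[:,0],q[:,1],1).round(3))
    t=q[q[:,2]>207];print(t.round().astype(int).tolist()[:60])
t,M=pose(yaw,np.radians(35),[514.3,-375.8,200])
pre=t-110*M[:,2];print('pre',pre,rel(pre,M),'grasp from pre',110/30)
E
```

```text
top 101 pct [[-73.1, -2.8, 190.9], [-70.9, -1.5, 195.8], [-52.8, 5.4, 210.8], [-35.0, 7.5, 214.5], [-31.2, 8.1, 215.8]] slope [0.006 4.319]
[[-31, 7, 213], [-34, 7, 214], [-33, 5, 214], [-32, 2, 214], [-31, -1, 212], [-37, 7, 215], [-35, 3, 211], [-35, 1, 214], [-34, -1, 214], [-33, -4, 214], [-39, 6, 213], [-38, 4, 214], [-37, 0, 213], [-37, -2, 213], [-41, 7, 208], [-42, 5, 213], [-41, 3, 215], [-40, 0, 213], [-40, -3, 213], [-45, 7, 210], [-45, 5, 213], [-44, 2, 212], [-43, -1, 211], [-47, 6, 210], [-48, 5, 215], [-46, 1, 212], [-46, -1, 212], [-51, 7, 215], [-50, 3, 211], [-48, 0, 209], [-48, -3, 210], [-53, 7, 208], [-54, 6, 213], [-53, 3, 213], [-53, 1, 216], [-51, -2, 213], [-56, 7, 209], [-56, 5, 212], [-56, 3, 213], [-55, 0, 213], [-59, 7, 210], [-59, 5, 212], [-58, 1, 209], [-58, 0, 215], [-63, 7, 214], [-61, 3, 209], [-61, 1, 212], [-60, -2, 211], [-65, 8, 210], [-66, 7, 216], [-65, 4, 215], [-64, 1, 214], [-62, -3, 210], [-68, 8, 210], [-68, 6, 214], [-68, 4, 215], [-66, 0, 212], [-66, -2, 214], [-71, 7, 209], [-71, 5, 214]]
scene 57 pct [[-73.3, -6.0, 192.7], [-70.1, -1.7, 196.1], [-61.5, 6.0, 208.0], [-49.2, 8.6, 212.5], [-45.0, 9.5, 213.8]] slope [-0.063  0.7  ]
[[-67, -3, 213], [-69, 0, 214], [-73, -2, 211], [-58, -6, 209], [-62, 2, 214], [-66, -2, 210], [-69, 1, 210], [-72, 2, 211], [-47, -4, 211], [-49, -2, 212], [-52, -1, 211], [-56, -2, 209], [-57, 5, 214], [-61, 4, 212], [-64, 5, 212], [-66, 9, 214], [-69, 8, 212], [-73, 6, 209], [-45, 1, 211], [-48, 1, 210], [-52, 1, 209], [-55, 1, 208], [-55, 9, 214], [-60, 7, 210], [-62, 10, 212], [-69, 9, 209], [-43, 7, 212], [-46, 8, 212], [-49, 8, 211], [-56, 6, 207]]
pre [ 463.35166304 -364.45837059  274.54283603] (array([10.53, -1.72, -1.47]), array([-1.23,  4.26,  3.86])) grasp from pre 3.6666666666666665
```

{"name": "drive_tool", "arguments": {"plan": [[[1.0,-0.15,-0.8],[-0.1,0.4,0.4]],[[2.0,-0.3,-1.4],[-0.25,0.9,0.8]],[[3.0,-0.5,-1.5],[-0.4,1.4,1.3]],[[4.2,-0.7,-1.5],[-0.55,1.9,1.7]],[[5.5,-0.9,-1.5],[-0.7,2.4,2.1]],[[6.8,-1.1,-1.5],[-0.85,2.9,2.6]],[[8.0,-1.3,-1.5],[-1.0,3.4,3.1]],[[9.2,-1.5,-1.5],[-1.15,3.9,3.5]],[[10.1,-1.7,-1.5],[-1.23,4.26,3.86]],[[10.5,-1.75,-1.5],[-1.23,4.26,3.86]],[[10.5,-1.75,-1.5],[-1.23,4.26,3.86]],[[10.5,-1.75,-1.5],[-1.23,4.26,3.86]]], "gripper": 0}}

```text
clock: 1.3
eef_pos: [462.0, -364.9, 276.0]
orientation: [0.948, -0.104, 0.299, 0.034]
contact_force: [-1.2, -0.7, -0.1]
width: 0.997
grasp_force: 0.0
```

```bash
python3 - <<'E'
from h import *
yaw=np.radians(-12.55)
t,M=pose(yaw,np.radians(35),[514.8,-373.9,200]); print(arm.state()['joint_pos'].round(2),arm.state()['eef_pos'],rel(t,M)); snap('top','t1.png')
E
```

```text
[ 1.    0.05 -0.16  1.89 -0.5   0.76 -0.66] [ 461.98418368 -364.91649963  276.0447985 ] (array([ 0.01, -0.09,  3.73]), array([0.01, 0.  , 0.01]))
```

{"name": "drive_tool", "arguments": {"plan": [[[0,-0.09,0.6],[0,0,0]],[[0,-0.09,1.3],[0,0,0]],[[0,-0.09,2.0],[0,0,0]],[[0,-0.09,2.7],[0,0,0]],[[0,-0.09,3.3],[0,0,0]],[[0,-0.09,3.73],[0,0,0]],[[0,-0.09,3.73],[0,0,0]],[[0,-0.09,3.73],[0,0,0]]]}}

```text
clock: 2.15
eef_pos: [525.3, -376.8, 184.8]
orientation: [0.948, -0.104, 0.299, 0.034]
contact_force: [-0.2, -0.9, 0.0]
width: 1.001
grasp_force: 0.0
```

{"name": "drive_tool", "arguments": {"plan": [[[0,0,0],[0,0,0]],[[0,0,0],[0,0,0]],[[0,0,0],[0,0,0]],[[0,0,0],[0,0,0]],[[0,0,0],[0,0,0]],[[0,0,0],[0,0,0]],[[0,0,0],[0,0,0]],[[0,0,0],[0,0,0]],[[0,0,0],[0,0,0]],[[0,0,0],[0,0,0]]], "gripper": 1, "squeeze": 80}}

```text
clock: 3.15
eef_pos: [525.7, -376.3, 184.9]
orientation: [0.948, -0.104, 0.299, 0.034]
contact_force: [-2.0, -0.4, 2.0]
width: 0.126
grasp_force: 78.6
```

```bash
python3 - <<'E'
from h import *
s=arm.state();print(s['width']*85,s['grasp_force'],s['eef_pos'],s['contact_force'])
a,_=snap('top');b,_=snap('scene')
a=cv2.resize(a[180:270,410:510],None,fx=4,fy=4);b=cv2.resize(b[80:170,220:320],None,fx=4,fy=4)
cv2.imwrite('pics/g.png',np.hstack([a,b])[:,:,::-1])
E
```

```text
10.750378981283813 78.57728362083435 [ 525.67487297 -376.30522138  184.86433985] [-2.00531144 -0.44826614  2.01729972]
```

View pics/g.png

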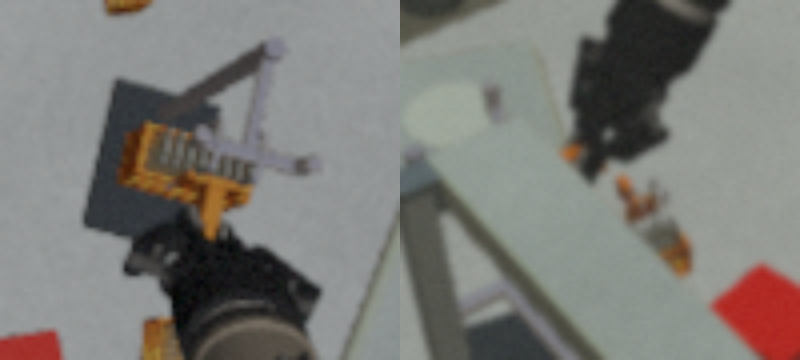

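{"name": "drive_tool", "arguments": {"plan": [[[0.19,0,-0.27],[0,0,0]],[[0.38,0,-0.55],[0,0,0]],[[0.57,0,-0.82],[0,0,0]],[[0.77,0,-1.09],[0,0,0]],[[0.77,0,-1.09],[0,0,0]],[[0.77,0,-1.09],[0,0,0]]]}}

```text
clock: 3.85
eef_pos: [526.2, -375.6, 225.3]
orientation: [0.948, -0.103, 0.299, 0.034]
contact_force: [-0.7, 0.5, -1.1]
width: 0.129
grasp_force: 78.2
```

```bash
python3 - <<'E'
from h import *
s=arm.state();print(s['width'],s['grasp_force'],s['eef_pos'],s['contact_force'],s['wrist_torque'])
a,d=snap('top');h=cv2.cvtColor(a,cv2.COLOR_RGB2HSV).astype(int);vv,uu=np.where((d>0)&(h[:,:,0]<22)&(h[:,:,0]>4)&(h[:,:,1]>110))
w=world('top',uu,vv,d[vv,uu]);m=(w[:,2]>150)&(abs(w[:,0]-550)<80)&(w[:,1]<-320);print(np.percentile(w[m],[2,50,98],axis=0))
z=np.load('top0.npz');a,d=z['p'],z['d'];h=cv2.cvtColor(a,cv2.COLOR_RGB2HSV).astype(int);vv,uu=np.where((d>0)&(h[:,:,0]<22)&(h[:,:,0]>4)&(h[:,:,1]>110))
w=world('top',uu,vv,d[vv,uu]);m=(w[:,2]>110)&(abs(w[:,0]-550)<80)&(w[:,1]<-320);print(np.percentile(w[m],[2,50,98],axis=0))
E
```

```text
0.12899666962255685 78.24432134628296 [ 526.18436778 -375.61633954  225.30061929] [-0.6658229   0.5065555  -1.07795106] [0.17748791 0.77193822 0.01333697]
[[ 509.41096569 -419.80507359  151.9265968 ]
 [ 554.31815833 -367.16117896  197.20130986]
 [ 600.21061988 -341.04139813  271.87878444]]
[[ 499.24861248 -422.39029779  112.99037477]
 [ 551.66161079 -369.89873703  165.23742563]
 [ 598.98551033 -343.28093364  217.31377717]]
```

{"name": "drive_tool", "arguments": {"plan": [[[-0.4,0,-0.28],[0,0,0]],[[-0.8,0,-0.56],[0,0,0]],[[-1.3,0,-0.9],[0,0,0]],[[-1.7,0,-1.2],[0,0,0]],[[-2.05,0,-1.43],[0,0,0]],[[-1.85,0,-1.75],[0,0,0]],[[-1.65,0,-2.05],[0,0,0]],[[-1.5,0,-2.25],[0,0,0]],[[-1.5,0,-2.25],[0,0,0]]]}}

```text
clock: 4.8
eef_pos: [453.8, -360.4, 257.0]
orientation: [0.948, -0.103, 0.301, 0.035]
contact_force: [0.1, -0.8, -0.2]
width: 0.128
grasp_force: 78.2
```

```bash
cat >> h.py <<'E'
ST=np.radians(-2.6);SX=np.array([np.cos(ST),np.sin(ST),0]);SY=np.array([-SX[1],SX[0],0]);RAIL=np.array([684.5,18.2,280.])
def cpose(x,y,z,lean=35): # carrier origin in rail frame
    o=RAIL+x*SX+y*SY+[0,0,z]
    return pose(ST,np.radians(lean),o-55.7*SX-[0,0,39.6])
E
python3 - <<'E'
from h import *
print(arm.state()['eef_pos'],arm.state()['wrist_torque'])
for a in((-120,-250,50),(-120,0,50),(-95,0,42)): print(a,cpose(*a)[0].round(),rel(*cpose(*a)))
E
```

```text
[ 453.77434888 -360.37309086  256.96218803] [0.14259579 0.76231925 0.02536332]
(-120, -250, 50) [ 509. -224.  275.] (array([ 1.01, -4.83, -0.04]), array([ 0.74, -0.03, -0.99]))
(-120, 0, 50) [520.  26. 275.] (array([ -0.13, -13.04,  -0.89]), array([ 0.74, -0.03, -0.99]))
(-95, 0, 42) [545.  25. 267.] (array([  0.38, -13.18,  -0.2 ]), array([ 0.74, -0.03, -0.99]))
```

{"name": "drive_tool", "arguments": {"plan": [[[0,-0.6,-0.05],[0.05,0,-0.07]],[[0,-1.5,-0.1],[0.1,0,-0.15]],[[0,-2.7,-0.2],[0.17,0,-0.23]],[[0,-4.0,-0.3],[0.25,0,-0.33]],[[0,-5.3,-0.4],[0.32,0,-0.43]],[[-0.05,-6.6,-0.5],[0.4,0,-0.53]],[[-0.05,-7.9,-0.6],[0.47,0,-0.63]],[[-0.1,-9.2,-0.7],[0.55,0,-0.73]],[[-0.1,-10.5,-0.75],[0.62,-0.03,-0.83]],[[-0.13,-11.7,-0.85],[0.7,-0.03,-0.93]],[[-0.13,-12.6,-0.89],[0.74,-0.03,-0.99]],[[-0.13,-13.04,-0.89],[0.74,-0.03,-0.99]]]}}

```text
clock: 6.0
eef_pos: [517.8, 31.7, 272.4]
orientation: [0.954, -0.019, 0.298, 0.004]
contact_force: [0.1, -0.4, -1.0]
width: 0.13
grasp_force: 78.2
```

{"name": "drive_tool", "arguments": {"plan": [[[0,0,0],[0,0,0]],[[0,0,0],[0,0,0]],[[0,0,0],[0,0,0]]]}}

```text
clock: 6.3
eef_pos: [518.1, 25.4, 272.5]
orientation: [0.954, -0.023, 0.298, 0.005]
contact_force: [-0.5, -0.2, -1.3]
width: 0.13
grasp_force: 78.2
```

```bash
python3 - <<'E'
from h import *
for n in('top','scene'):
    p,d=snap(n,n+'2.png');np.savez(n+'2.npz',p=p,d=d)
    h=cv2.cvtColor(p,cv2.COLOR_RGB2HSV).astype(int);vv,uu=np.where((d>0)&(h[:,:,0]<22)&(h[:,:,0]>4)&(h[:,:,1]>110))
    w=world(n,uu,vv,d[vv,uu])-RAIL;L=np.stack([w@SX,w@SY,w[:,2]],1);m=(L[:,2]>-120)&(L[:,2]<70)&(abs(L[:,1])<80)&(L[:,0]<20)&(L[:,0]>-220)
    L=L[m];print(n,m.sum(),np.percentile(L,[2,50,98],axis=0).round(1).tolist())
print(arm.state()['eef_pos'],rel(*cpose(-95,0,42)),arm.state()['joint_pos'].round(2))
a=cv2.imread('pics/top2.png')[90:250,230:420];b=cv2.imread('pics/scene2.png')[130:330,220:400]
a=cv2.resize(a,(400,337));b=cv2.resize(b,(396,440));o=np.zeros((440,796,3),np.uint8);o[:337,:400]=a;o[:,400:]=b;cv2.imwrite('pics/v2.png',o)
E
```

```text
top 429 [[-193.0, -39.4, -84.8], [-136.2, -0.2, -37.8], [-100.0, 41.0, 35.7]]
scene 148 [[-188.6, -7.5, -44.9], [-143.9, 4.4, 17.9], [-129.1, 43.8, 35.7]]
[518.33303516  25.30059373 272.7414648 ] (array([ 0.61, -0.02,  0.67]), array([-0.02,  0.03, -0.03])) [ 0.85 -0.23 -0.83  2.07 -0.22  0.63 -1.5 ]
```

View pics/v2.png

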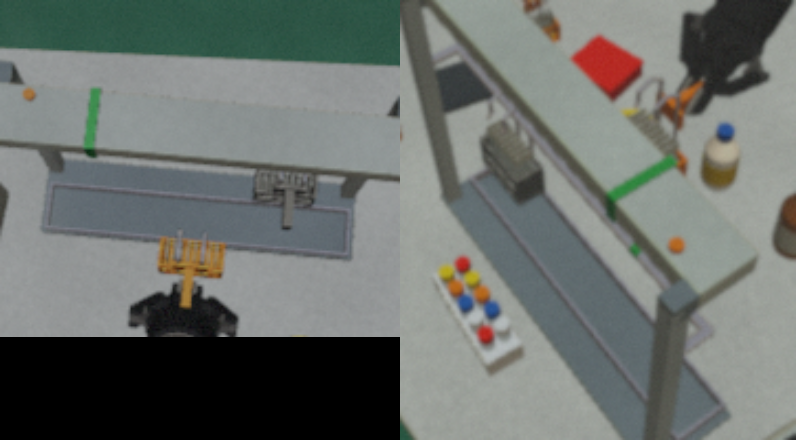

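```bash
python3 - <<'E'
from h import *
for a in((-60,0,42),(-30,0,41),(0,0,41)): print(a,rel(*cpose(*a)))
E
```

```text
(-60, 0, 42) (array([ 1.57, -0.02,  1.33]), array([-0.02,  0.03, -0.03]))
(-30, 0, 41) (array([ 2.38, -0.02,  1.93]), array([-0.02,  0.03, -0.03]))
(0, 0, 41) (array([ 3.2 , -0.02,  2.5 ]), array([-0.02,  0.03, -0.03]))
```

{"name": "drive_tool", "arguments": {"plan": [[[0.4,0,0.33],[0,0,0]],[[0.8,0,0.67],[0,0,0]],[[1.2,0,1.0],[0,0.03,0]],[[1.57,-0.02,1.33],[0,0.03,0]],[[1.95,-0.02,1.62],[0,0.03,0]],[[2.38,-0.02,1.93],[0,0.03,0]],[[2.65,-0.02,2.12],[0,0.03,0]],[[2.95,-0.02,2.32],[0,0.03,0]],[[3.2,-0.02,2.5],[0,0.03,0]],[[3.2,-0.02,2.5],[0,0.03,0]],[[3.2,-0.02,2.5],[0,0.03,0]]]}}

```text
clock: 7.5
eef_pos: [639.9, 20.9, 265.6]
orientation: [0.954, -0.023, 0.3, 0.005]
contact_force: [-1.1, -0.3, 0.3]
width: 0.125
grasp_force: 78.2
```

```bash
python3 - <<'E'
from h import *
for n in('top','scene'):
    p,d=snap(n,n+'3.png')
    h=cv2.cvtColor(p,cv2.COLOR_RGB2HSV).astype(int);vv,uu=np.where((d>0)&(h[:,:,0]<22)&(h[:,:,0]>4)&(h[:,:,1]>110))
    w=world(n,uu,vv,d[vv,uu])-RAIL;L=np.stack([w@SX,w@SY,w[:,2]],1);m=(L[:,2]>-120)&(L[:,2]<70)&(abs(L[:,1])<80)&(L[:,0]<60)&(L[:,0]>-220)
    L=L[m];print(n,m.sum(),np.percentile(L,[2,50,98],axis=0).round(1).tolist())
print(arm.state()['eef_pos'],arm.state()['contact_force'],rel(*cpose(0,0,0)),rel(*cpose(0,0,41)))
b=cv2.imread('pics/scene3.png')[110:240,200:360];cv2.imwrite('pics/v3.png',cv2.resize(b,None,fx=4.6,fy=4.6,interpolation=2))
E
```

```text
top 348 [[-58.2, -37.8, -91.6], [-15.2, -0.4, -44.3], [18.8, 41.2, 18.4]]
scene 407 [[-12.5, -39.4, -92.4], [16.2, 25.0, -63.5], [23.0, 45.7, -43.0]]
[639.66009095  21.21121973 265.92691295] [-0.42025753  0.07147659 -1.59908114] (array([-0.78,  0.04,  1.12]), array([-0.02,  0.  , -0.02])) (array([0.  , 0.03, 0.  ]), array([-0.02,  0.  , -0.02]))
```

View pics/v3.png

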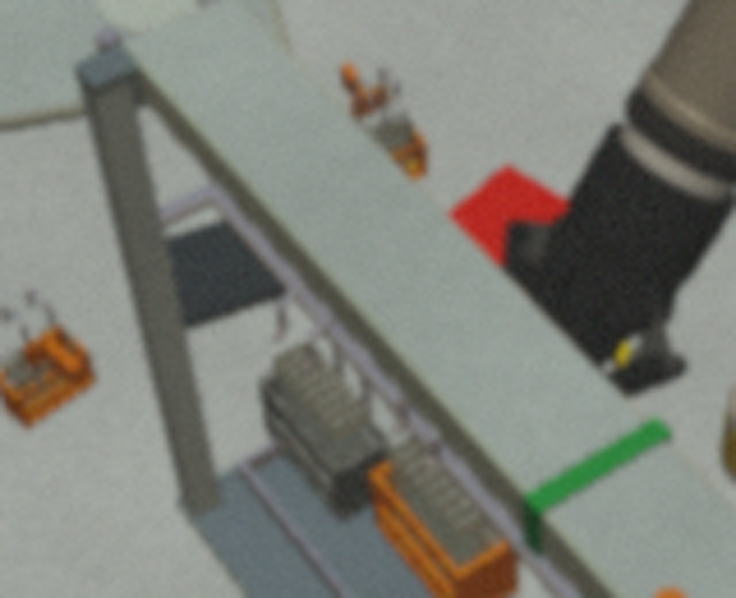

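```bash
python3 - <<'E'
from h import *
yaw=np.radians(-12.55);X=np.array([np.cos(yaw),np.sin(yaw),0]);Y=np.array([-X[1],X[0],0])
z0=np.load('top0.npz')
for nm,n,(p,d),O,A,B in(('start','top',(z0['p'],z0['d']),np.array([569.4,-386,240]),X,Y),('now','top',snap('top'),RAIL+[0,0,41],SX,SY),('now','scene',snap('scene'),RAIL+[0,0,41],SX,SY)):
    h=cv2.cvtColor(p,cv2.COLOR_RGB2HSV).astype(int);vv,uu=np.where((d>0)&(h[:,:,0]<22)&(h[:,:,0]>4)&(h[:,:,1]>110))
    w=world(n,uu,vv,d[vv,uu])-O;L=np.stack([w@A,w@B,w[:,2]],1);L=L[(abs(L[:,1])<48)&(L[:,0]>-80)&(L[:,0]<40)&(L[:,2]<0)&(L[:,2]>-145)]
    print(nm,n,len(L))
    for lo in range(-72,36,9):
        q=L[(L[:,0]>=lo)&(L[:,0]<lo+9)]
        if len(q)>3: print(lo,len(q),np.percentile(q[:,2],[50,95]).round(),end='; ')
    if n=='scene':
        q=L[(L[:,0]>12)&(L[:,2]<-88)];print('face slope dx/dz',np.polyfit(q[:,2],q[:,0],1),len(q))
    print()
E
```

```text
start top 368
-72 19 [-28. -24.]; -63 19 [-30. -25.]; -54 19 [-30. -25.]; -45 21 [-28. -25.]; -36 20 [-28. -26.]; -27 60 [-30. -22.]; -18 113 [-112.  -76.]; -9 24 [-105.  -84.]; 0 20 [-101.  -83.]; 9 23 [-95. -76.]; 18 20 [-91. -82.]; 
now top 348
-63 16 [-26. -21.]; -54 14 [-27. -21.]; -45 17 [-27. -25.]; -36 13 [-27. -24.]; -27 71 [-29. -22.]; -18 126 [-107.  -29.]; -9 26 [-92. -78.]; 0 30 [-125.  -83.]; 9 25 [-128. -126.]; 18 10 [-129. -126.]; 
now scene 400
-18 21 [-107.  -85.]; -9 39 [-98. -85.]; 0 38 [-103.  -87.]; 9 107 [-101.  -81.]; 18 195 [-111.  -84.]; face slope dx/dz [1.35854391e-02 2.08856451e+01] 206
```

{"name": "drive_tool", "arguments": {"plan": [[[0.0,0,0.12],[0,0,0]],[[-0.1,0,0.26],[0,0,0]],[[-0.2,0,0.42],[0,0,0]],[[-0.3,0,0.57],[0,0,0]],[[-0.4,0,0.71],[0,0,0]],[[-0.5,0,0.85],[0,0,0]],[[-0.6,0,1.0],[0,0,0]],[[-0.68,0,1.09],[0,0,0]],[[-0.68,0,1.09],[0,0,0]],[[-0.68,0,1.09],[0,0,0]]]}}

```text
clock: 8.7
eef_pos: [642.4, 21.8, 228.0]
orientation: [0.953, -0.022, 0.301, 0.005]
contact_force: [-0.8, -0.3, -0.9]
width: 0.126
grasp_force: 78.3
```

```bash
python3 - <<'E'
from h import *
for i in range(3):
    p,d=snap('scene','s4.png');print(arm.state()['eef_pos'],arm.state()['contact_force'].round(1))
print(rel(*cpose(0,0,0)))
E
```

```text
[642.54724218  21.75520888 228.17706743] [-0.1  0.1 -1.1]
[642.60973077  21.69786953 228.29395546] [ 0.2  1.2 -0.5]
[642.60631978  21.69767527 228.33690466] [ 0.6  0.1 -1. ]
(array([-0.14,  0.05,  0.04]), array([-0.02, -0.01, -0.02]))
```

{"name": "drive_tool", "arguments": {"plan": [[[-0.04,0,0.0],[0,0,0]],[[-0.06,0,0.03],[0,0,0]],[[-0.08,0,0.06],[0,0,0]],[[-0.1,0,0.09],[0,0,0]],[[-0.1,0,0.09],[0,0,0]],[[-0.1,0,0.09],[0,0,0]]]}}

```text
clock: 9.45
eef_pos: [642.1, 21.7, 224.8]
orientation: [0.953, -0.022, 0.302, 0.005]
contact_force: [0.3, -0.1, 1.9]
width: 0.13
grasp_force: 78.7
```

```bash
python3 - <<'E'
from h import *
for i in range(4):
    p,d=snap('scene','s5.png');print(arm.state()['eef_pos'],arm.state()['contact_force'].round(1),arm.state()['wrist_torque'].round(2))
print(rel(*cpose(0,0,0)))
b=cv2.imread('pics/s5.png')[150:250,240:360];cv2.imwrite('pics/v5.png',cv2.resize(b,None,fx=5.5,fy=5.5,interpolation=2))
E
```

```text
[642.13272049  21.75431812 224.83489736] [-0.2 -1.   2.6] [-0.1   0.19 -0.09]
[642.10231724  21.68893792 224.80584466] [ 0.1 -1.   3. ] [-0.08  0.22 -0.09]
[642.12657481  21.72722961 224.78884061] [-0.   0.1  2.4] [-0.11  0.13 -0.12]
[642.10572102  21.71644837 224.77032011] [ 0.1 -0.2  3. ] [-0.07  0.07 -0.1 ]
(array([-0.06,  0.05, -0.05]), array([-0.02, -0.02, -0.02]))
```

View pics/v5.png

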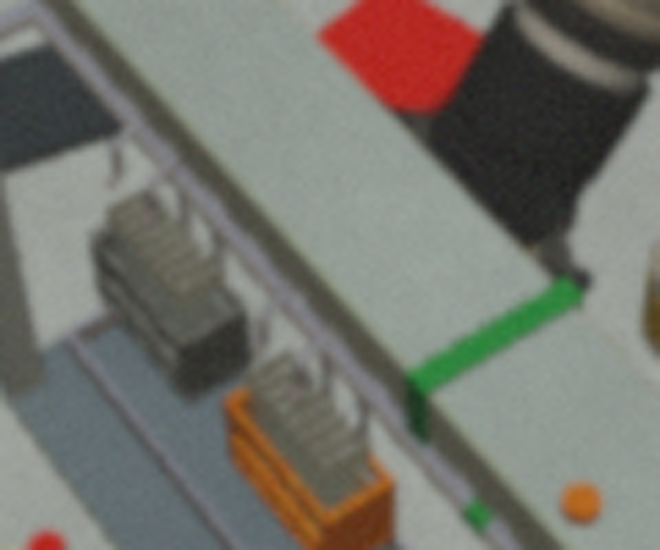

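{"name": "drive_tool", "arguments": {"plan": [[[-0.015,0,-0.04],[0,0,0]],[[-0.015,-0.2,-0.04],[0,0,0]],[[-0.015,-0.6,-0.04],[0,0,0]],[[-0.015,-1.0,-0.04],[0,0,0]],[[-0.015,-1.4,-0.04],[0,0,0]],[[-0.015,-1.8,-0.04],[0,0,0]],[[-0.015,-2.2,-0.04],[0,0,0]],[[-0.015,-2.6,-0.04],[0,0,0]],[[-0.015,-3.0,-0.04],[0,0,0]],[[-0.015,-3.4,-0.04],[0,0,0]],[[-0.015,-3.7,-0.04],[0,0,0]],[[-0.015,-3.9,-0.04],[0,0,0]]]}}

```text
clock: 10.85
eef_pos: [646.1, 138.4, 225.4]
orientation: [0.953, -0.023, 0.301, 0.006]
contact_force: [0.9, -3.7, 2.8]
width: 0.127
grasp_force: 78.6
```

```bash
python3 - <<'E'
from h import *
for i in range(4): p,d=snap('scene','s6.png')
s=arm.state();print(s['eef_pos'],s['contact_force'].round(1),s['wrist_torque'].round(2),s['clock'])
t,dt=snap('top','t6.png')
e=s['eef_pos']-RAIL;print('tcp y on rail',e@SY,'x',e@SX)
for n,p,d in(('scene',p,d),('top',t,dt)):
    h=cv2.cvtColor(p,cv2.COLOR_RGB2HSV).astype(int);vv,uu=np.where(d>0);w=world(n,uu,vv,d[vv,uu])-RAIL;L=np.stack([w@SX,w@SY,w[:,2]],1);hh=h[vv,uu]
    g=(hh[:,0]>45)&(hh[:,0]<80)&(hh[:,1]>110)&(abs(L[:,0])<60)&(abs(L[:,1]-125)<30)&(L[:,2]>-20)
    for a,b in((-20,15),(15,60),(60,115),(115,140)):
        q=L[g&(L[:,2]>a)&(L[:,2]<=b)]
        if len(q): print(n,'green',a,len(q),q.mean(0).round(1),np.percentile(q[:,1],[5,95]).round(1))
    o=(hh[:,0]>4)&(hh[:,0]<22)&(hh[:,1]>110)&(abs(L[:,1]-125)<60)&(abs(L[:,0])<80)&(L[:,2]<-20)&(L[:,2]>-140)
    q=L[o];print('orange',len(q),np.percentile(q,[1,5,50,95,99],axis=0).round(1).tolist())
    q=q[(q[:,0]<-22)];print('tab',len(q),q.mean(0) if len(q) else '')
    z=np.load(n+'0.npz')
E
```

```text
[645.85609842 140.87963181 225.62083017] [2.7 2.2 1.5] [ 0.18 -0.13  0.31] 11.05
tcp y on rail 120.80033883833813 x -44.169235058452536
scene green -20 10 [  1.1 125.3   5.8] [121.4 128.3]
scene green 60 2 [ 35.5 128.3 111. ] [127.1 129.6]
scene green 115 147 [  0.4 124.9 125.5] [120.3 129.5]
orange 352 [[0.1, 80.8, -131.9], [5.1, 83.7, -130.1], [20.5, 132.7, -101.7], [23.6, 165.0, -83.5], [24.1, 165.6, -77.5]]
tab 0 
top green -20 1 [-59.9 102.9  -8.4] [102.9 102.9]
top green 60 10 [-36.8 124.9 103.9] [122.2 128.5]
top green 115 117 [ -3.1 125.2 126.9] [120.9 129.4]
orange 327 [[-60.2, 78.1, -133.0], [-49.9, 81.3, -128.6], [-14.0, 116.1, -83.1], [12.8, 159.9, -24.0], [21.7, 163.2, -21.9]]
tab 67 [-40.40095091 120.17649324 -27.36785173]
```

{"name": "drive_tool", "arguments": {"plan": [[[0,-0.06,0],[0,0,0]],[[0,-0.12,0],[0,0,0]],[[0,-0.12,0],[0,0,0]],[[0,-0.12,0],[0,0,0]]]}}

```text
clock: 11.5
eef_pos: [646.1, 141.2, 225.3]
orientation: [0.953, -0.023, 0.301, 0.006]
contact_force: [0.8, -2.0, 4.6]
width: 0.13
grasp_force: 78.8
```

{"name": "drive_tool", "arguments": {"plan": [[[0,0,0],[0,0,0]],[[0,0,0],[0,0,0]],[[0,0,0],[0,0,0]],[[0,0,0],[0,0,0]],[[0,0,0],[0,0,0]],[[0,0,0],[0,0,0]],[[0,0,0],[0,0,0]],[[0,0,0],[0,0,0]]], "gripper": 0.3}}

```text
clock: 12.3
eef_pos: [645.9, 142.2, 225.1]
orientation: [0.953, -0.022, 0.301, 0.005]
contact_force: [0.4, 0.8, 0.1]
width: 0.696
grasp_force: 0.0
```

```bash
cat > m.py <<'E'
from h import *
p,d=snap('scene','s7.png');t,dt=snap('top','t7.png')
s=arm.state();print(s['eef_pos'],s['contact_force'].round(1),s['grasp_force'],s['width'],s['clock'])
for n,p,d in(('scene',p,d),('top',t,dt)):
    h=cv2.cvtColor(p,cv2.COLOR_RGB2HSV).astype(int);vv,uu=np.where(d>0);w=world(n,uu,vv,d[vv,uu])-RAIL;L=np.stack([w@SX,w@SY,w[:,2]],1);hh=h[vv,uu]
    o=(hh[:,0]>4)&(hh[:,0]<22)&(hh[:,1]>110)&(abs(L[:,1]-125)<60)&(abs(L[:,0])<80)&(L[:,2]<-20)&(L[:,2]>-140)
    q=L[o];print(n,'orange',len(q),np.percentile(q,[1,5,50,95,99],axis=0).round(1).tolist())
    q=q[(q[:,0]<-22)&(q[:,2]>-32)];print('tab top',len(q),q.mean(0) if len(q) else '')
E
python3 m.py
```

```text
[645.87621257 142.20095704 225.15703974] [ 0.6 -0.1 -0. ] 0.0 0.7010732171263978 12.4
scene orange 377 [[-1.0, 80.9, -131.2], [4.3, 82.8, -128.8], [22.8, 131.8, -101.6], [26.2, 164.0, -83.2], [26.5, 164.6, -76.6]]
tab top 0 
top orange 317 [[-62.1, 77.2, -132.5], [-53.2, 79.4, -128.9], [-10.5, 115.3, -82.5], [14.1, 159.3, -24.4], [25.3, 162.1, -22.7]]
tab top 65 [-41.8361589  120.20116092 -27.61841916]
```

{"name": "drive_tool", "arguments": {"plan": [[[0,0,0],[0,0,0]],[[0,0,0],[0,0,0]],[[0,0,0],[0,0,0]],[[0,0,0],[0,0,0]],[[0,0,0],[0,0,0]],[[0,0,0],[0,0,0]],[[0,-0.05,0],[0,0,0]],[[0,-0.1,0],[0,0,0]],[[0,-0.14,0],[0,0,0]],[[0,-0.14,0],[0,0,0]],[[0,-0.14,0],[0,0,0]],[[0,-0.14,0],[0,0,0]]], "gripper": 1, "squeeze": 60}}

```text
clock: 13.6
eef_pos: [646.0, 146.6, 225.1]
orientation: [0.953, -0.022, 0.301, 0.005]
contact_force: [0.9, 0.3, -0.9]
width: 0.132
grasp_force: 61.0
```

```bash
python3 m.py; python3 m.py
```

```text
[646.01503985 146.66618742 225.15503647] [1.2 0.3 0.1] 60.95577836036682 0.1284527813932299 13.7
scene orange 377 [[4.5, 86.6, -132.6], [9.8, 88.6, -130.6], [24.8, 135.9, -105.1], [28.1, 169.9, -83.1], [28.6, 170.4, -77.4]]
tab top 0 
top orange 311 [[-60.0, 83.3, -131.9], [-49.7, 85.7, -128.0], [-10.0, 121.8, -82.7], [14.6, 165.4, -24.7], [25.9, 168.4, -22.9]]
tab top 57 [-41.82338694 126.94453176 -28.11733741]
[645.99739198 146.62362442 225.12263221] [ 0.9 -0.  -0.1] 60.95268487930298 0.13087911729959475 13.8
scene orange 379 [[3.3, 86.6, -131.7], [9.7, 89.0, -130.3], [24.7, 135.6, -103.8], [28.3, 170.1, -82.7], [28.9, 170.5, -75.9]]
tab top 0 
top orange 314 [[-59.8, 83.2, -132.3], [-51.4, 85.4, -129.0], [-9.9, 121.9, -83.0], [14.6, 165.8, -24.5], [24.9, 168.6, -21.9]]
tab top 59 [-41.7676673  127.00897441 -27.55242437]
```

{"name": "drive_tool", "arguments": {"plan": [[[0,0,0],[0,0,0]],[[0,0,0],[0,0,0]],[[0,0,0],[0,0,0]],[[0,0,0],[0,0,0]],[[0,0,0],[0,0,0]],[[0,0,0],[0,0,0]],[[0,0,-0.3],[0,0,0]],[[0,0,-0.8],[0,0,0]],[[0,0,-1.5],[0,0,0]],[[-0.3,0,-2.3],[0,0,0]],[[-0.7,0,-3.2],[0,0,0]],[[-1.2,0,-4.0],[0,0,0]]], "gripper": 0.3}}

```text
clock: 15.0
eef_pos: [547.1, 151.7, 303.8]
orientation: [0.953, -0.022, 0.301, 0.005]
contact_force: [0.6, 0.8, 0.9]
width: 0.7
grasp_force: 0.0
```

{"name": "drive_tool", "arguments": {"plan": [[[0,0,0],[0,0,0]],[[0,0,0],[0,0,0]],[[0,0,0],[0,0,0]],[[0,0,0],[0,0,0]],[[0,0,0],[0,0,0]],[[0,0,0],[0,0,0]],[[0,0,0],[0,0,0]],[[0,0,0],[0,0,0]],[[0,0,0],[0,0,0]],[[0,0,0],[0,0,0]],[[0,0,0],[0,0,0]],[[0,0,0],[0,0,0]]]}}

```text
clock: 16.2
eef_pos: [547.8, 150.6, 302.8]
orientation: [0.953, -0.022, 0.301, 0.005]
contact_force: [0.2, -1.2, 1.1]
width: 0.7
grasp_force: 0.0
```

```bash
python3 m.py; python3 - <<'E'
import cv2,numpy as np
a=cv2.imread('pics/t7.png')[90:270,220:440];b=cv2.imread('pics/s7.png')[130:330,220:400]
a=cv2.resize(a,(400,327));b=cv2.resize(b,(396,440));o=np.zeros((440,796,3),np.uint8);o[:327,:400]=a;o[:,400:]=b;cv2.imwrite('pics/v7.png',o)
E
```

```text
[547.78408786 150.50580208 302.74270183] [-0.3 -0.2  0.5] 0.0 0.701346110002939 16.3
scene orange 378 [[3.4, 87.1, -131.4], [10.1, 89.1, -130.3], [25.0, 135.0, -104.2], [28.3, 170.1, -83.2], [28.9, 170.9, -74.8]]
tab top 0 
top orange 326 [[-68.8, 83.2, -133.2], [-63.4, 85.8, -129.7], [-10.1, 122.6, -81.5], [14.2, 164.5, -25.2], [25.2, 168.7, -23.7]]
tab top 72 [-45.23662352 126.09703748 -27.95489762]
```

View pics/v7.png

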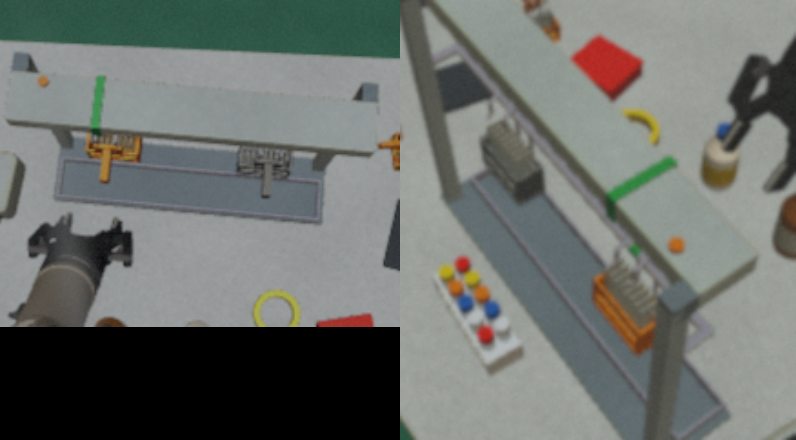

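The carrier hangs freely, centred on the mark: in the scene half, the green band (635,250) lies between its two hook wires. The gripper is clear.

```bash
python3 -c "
from station import arm
print(arm.hand_in())"
```

```text
the job is handed in; nothing more can be done
None
```

The orange carrier now hangs freely on the drying rail, about 1 mm from the green mark's centre by my measurement. The grey carrier and the bottles looked undisturbed in the last pictures, and the job is handed in; hand-in returned no verdict.

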